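# Fetch the round plating ring from the slide-lid box

## Task

Slide the lid of the wooden box out along its grooves until it comes free, and lay it flat on the worktop. Then lift the round steel plating ring (not the square one) out of the box and stand it upright in the middle of the teal-rimmed plate. Set both down rather than dropping them, and let go.

Things in the scene. Friction and masses are not known exactly. Their poses are not given: they have to be found in the camera images.
- box: Dark wooden box, fixed, 144 (x) by 156 (y) by 66 mm high; origin: centre of underside, z up. Lid slides out over the low front wall to the box's own -x, roughly towards the robot. Inner floor 8 mm up, inside 128 (x) by 130 (y) mm, lips along both y sides. In it the round ring and a square steel ring (44 mm wide, 40 high) stand about 32 mm to either side of the middle along y, in either order.
- lid_handle (a point): Centre of the blue handle bar, 12 (x) by 50 (y) by 30 mm high, mid-lid; axes as the box's when shut. Loose pale wooden lid, 134 (x) by 142 (y) by 5 mm, about 0.12 kg: top face 15 mm, underside 20 mm below this point. Starts shut, this point 74 mm up; slides easily with 2 mm play and comes free after 134 mm of travel; the worktop there is clear to lower it straight down.
- ring_centre (a point): Centre, half-way up, of the round steel plating ring: an open tube 50 mm outside, 44 mm inside diameter, 40 mm high, about 0.07 kg, loose, standing upright (z along its axis) on the box's inner floor under the lid, so this point starts 28 mm above the worktop.
- plate: White round plate with teal rim, 150 mm across, 12 mm high at the rim, flat white well of 100 mm across whose top is 7 mm above the worktop. Origin: centre of its underside, z up. Loose, 0.45 kg. It lies to the left or right of the box; an all-white plate of the same shape lies on the other side.
Things that resemble listed ones, but are neither listed nor needed, are in the scene too. What is shaped like the part that bears lid_handle but pink is not meant.

How it is judged (in metres and radians):
On the way, in this order (a step that is already met when the one before it is completed fails the run):
1. the lid has been slid out along its grooves towards the box's -x end (handle more than 125 mm out from the box's middle, in line with the grooves) (x of lid_handle in the frame of box below -0.125 m and y of lid_handle in the frame of box between -0.02 and 0.02 m and z of lid_handle in the frame of box above 0.055 m).
2. the lid is brought down level, still in the gripper, to within 15 mm of the worktop (height (world z) of lid_handle below 0.035 m and angle between lid_handle's own z axis and vertical below 0.2 rad and contact force between the fingers and lid above 0.3 N).
3. the round ring is brought down over the middle of the plate, still in the gripper, to within 15 mm of the plate's well (horizontal distance between ring_centre and plate below 0.025 m and z of ring_centre in the frame of plate below 0.042 m and contact force between the fingers and ring above 0.3 N).
At the end, for the whole second after the job is handed in: Lid flat on the worktop (within 10 degrees; handle centre under 27 mm high); round ring upright (within 10 degrees) on the teal-rimmed plate, within 20 mm of its centre, 21 to 33 mm above its underside; plate flat (within 5 degrees); lid and ring released, at rest (height (world z) of lid_handle below 0.027 m and angle between each of lid_handle, ring_centre's own z axis and vertical below 0.17 rad and horizontal distance between ring_centre and plate below 0.02 m and z of ring_centre in the frame of plate between 0.021 and 0.033 m and angle between plate's own z axis and vertical below 0.1 rad and linear speed of each of ring, lid below 0.02 m/s); the robot touches nothing.
It also fails if it takes over 51 s, if anything falls off the work surface, if the arm or the gripper's body presses on something with over 40 N, if the wrist force passes 120 N, or if a joint passes its speed limit or range.

## Robot

A 6-joint arm with a two-finger parallel gripper is mounted at the origin on the work surface. World frame = base frame: x ahead of the robot, y to its left, z up, the work surface at z = 0. Lengths are in m, angles in degrees, forces in N, time in s.
With the tool pointing down it reaches from about 0.3 to 0.75 m from the base axis. Payload 8.5 kg.
Tool frame: the origin (TCP) lies at the very end of the fingers, on their centre line; the grasp point (between the pads) lies 19 mm behind it; z points along the fingers, y is the line along which they close (so a half turn about z gives the same grasp; the last joint's range is limited). The gripper opens to 85 mm and grips with 20 to 120 N. Pads are 22 mm wide; open, the fingers measure 114 mm over their backs; the gripper's body (76 mm by 85 mm) begins 54 mm behind the grasp point. The pads swing forward as they close: fully open they stand 13 mm farther back than shut.
Start: joints at [-77.939, 21.807, 74.336, -0, 83.858, -12.336], TCP at [0.227, -0.501, 0.231] pointing down, gripper open.
Joint ranges: [-178.18, 178.18], [-50.72, 133.34], [12.68, 142.11], [-81.47, 261.47], [9.98, 163.14], [-165.26, 165.26]. Speed limits (degrees/s): [136.94, 136.94, 180, 180, 180, 180].

## Interface

Orientations are given as a 3x3 rotation matrix whose columns are the frame's x, y, z axes.
In Python, from rig import env, imaging gives the robot as it stands. The module is installed in compiled form; this text tells all that it offers.
- The arm moves only by the tool arm_command, never from a script. Its arguments are lists of equal length, an entry for each row: "turn": the turn, a rotation vector about the tool's x, y, z in units of 5 degrees (1.0 is 5 degrees), a list of three; "xyz": the shift along the tool's x, y, z in units of 50 mm (1.0 is 50 mm), a list of three; "claw": the finger opening in mm, from 0 to 85.4. A call has 1 to 12 rows; each row shifts and turns the commanded pose from where the row before left it, along the tool's axes as they then stand; what a row does not reach is not made up. A row lasts 1/10 s, in which the tool goes at most 50 mm and 8.59 degrees, less where a joint would pass 70% of its speed; a pose out of reach is approached as far as the arm can. A call is refused whole if a number of a shift passes 1 or a number of a turn 1, either way. A call with a gripper value outside its range is refused whole. The fingers move at their own pace and stop on an object; "squeeze" is the grip in N (left out, the last holds). Time passes only in rows, so rows that do not move let the fingers close. It gives the time, the measured TCP pose, the force, the opening and the grip force at its end, in the units of the state.
- env.observe(): the state, without advancing time (a new reading comes with each control period).
- imaging.get_image(name): name is "scene" or "top" or "wrist"; returns (picture, depth): 400x640x3 uint8, blue, green, red; 400x640 float32, m along the optical axis (not along the pixel's ray), 0 where there is no reading.
- imaging.camera_info(name): a dict with "camera_matrix" (3x3 intrinsics, pixels), "k1" (the pictures are not rectified: a ray, as slopes to the right and down, at radius r is drawn at 1 + k1 r^2 times it, then the intrinsics apply), "rvec" (rotation vector, rad) and "tvec" (3), from world to camera coordinates, as OpenCV has them. Camera axes: x right, y down, z forward; pixel columns grow to the right and rows downward; lengths in m; the calibration is good to about 2 mm. A picture is of the moment at which its call begins: read the wrist's pose just before it. camera_info takes no time and is no camera call; for the wrist camera it gives the pose at the moment of the call.
- env.close_job(): hands the job in; it is judged then, once.
The state is a dict: "time_s": time; "q": joint angles; "qvel": joint speeds; "joint_efforts": joint torques, N m; "position": TCP position; "tool_rot": TCP orientation; "ft_force": force on the tool from outside, world axes, zero at the start; "wrist_torque": the same for the moment, N m; "grip_width": finger opening in m; "gripper_force": force on a finger pad.
Only numpy, scipy, OpenCV 4.12 (cv2) and the standard library are available. Lean on these libraries where they do the work, as an engineer would, in place of code of your own. Each camera call takes 0.05 s, during which the arm holds its last target. There are 200 camera calls.

## Working session

There is one attempt and no reset: what is moved stays moved. The work goes in short steps, Python scripts to look and compute and a tool call to move; the robot and the scene stay as the last step left them, time stands still between calls to the robot, and variables do not carry over. Pictures are saved under pics/ and viewed, at most 10 in all, crops included, and the job is handed in when it is done.

Besides the shell and the picture viewer there is one more tool, called after "Emit:" as a command line: name --argument value ..., lists and objects as JSON in quotes. arm_command: Moves the arm, as the interface text tells. Its arguments: {"type":"object","properties":{"turn":{"type":"array"},"xyz":{"type":"array"},"claw":{"type":"array"},"squeeze":{"type":"number"}},"required":["turn","xyz","claw"]}

```bash
mkdir -p pics; cat > h.py <<'E'
import numpy as np, cv2
from rig import env, imaging
def cam(n):
    i=imaging.camera_info(n); R=cv2.Rodrigues(np.array(i["rvec"],float))[0]; t=np.array(i["tvec"],float).ravel()
    return np.array(i["camera_matrix"],float), float(i["k1"]), R, t
def ray(c,uv):
    K,k1,R,t=c; uv=np.atleast_2d(np.array(uv,float))
    d=(uv-[K[0,2],K[1,2]])/[K[0,0],K[1,1]]; s=d.copy()
    for _ in range(20): s=d/(1+k1*(s**2).sum(1,keepdims=True))
    v=np.c_[s,np.ones(len(s))]
    return -R.T@t, v@R      # origin, dirs with unit optical depth
def onplane(c,uv,z):
    o,v=ray(c,uv); return o+v*((z-o[2])/v[:,2])[:,None]
def bydepth(c,uv,dep):
    o,v=ray(c,uv); return o+v*np.atleast_1d(dep)[:,None]
E
python3 - <<'E'
from h import *
for n in("scene","top"):
    im,d=imaging.get_image(n); cv2.imwrite(f"pics/{n}0.png",im); np.savez(f"{n}0.npz",im=im,d=d)
    c=cam(n); print(n,c[0].round(1).tolist(),c[1],(-c[2].T@c[3]).round(3))
s=env.observe(); print(s["time_s"],s["position"],np.round(s["tool_rot"],3).tolist(),s["ft_force"])
E
```

```text
scene [[365.6, 0.0, 322.7], [0.0, 365.6, 196.3], [0.0, 0.0, 1.0]] -0.0038065027438237554 [ 0.992 -0.415  0.859]
top [[469.7, 0.0, 316.7], [0.0, 469.7, 200.1], [0.0, 0.0, 1.0]] -0.11284892220189065 [2.760e-01 1.000e-03 1.383e+00]
0.1 [ 0.22709907 -0.50063187  0.2307807 ] [[0.911, 0.413, -0.0], [0.413, -0.911, 0.001], [0.0, -0.001, -1.0]] [-0.18569162  0.60622627  0.42436503]
```

View pics/top0.png

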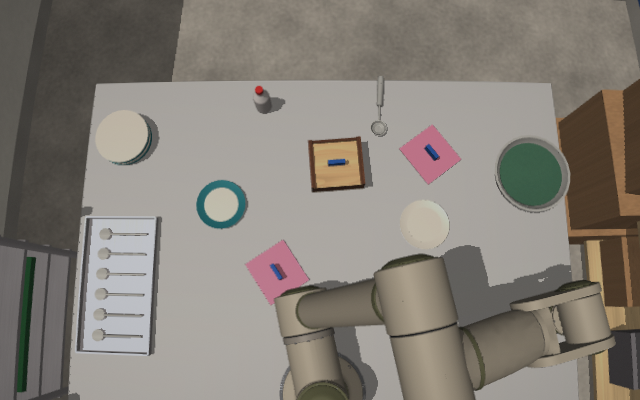

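View pics/scene0.png

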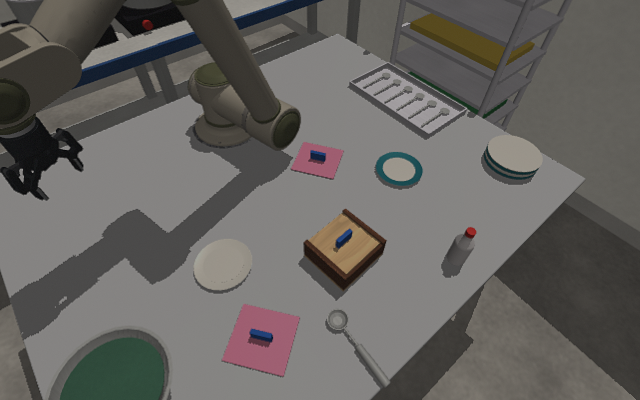

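The top view shows the box at about (336,164) with its blue handle at (336,162). The teal-rimmed plate is at (221,204), to the robot's left, and pink decoy lids are at (277,272) and (430,155). The scene view agrees. Next I'll measure them.

```bash
cat > m.py <<'E'
from h import *
def blob(mask,near,r=60):
    n,l,st,ce=cv2.connectedComponentsWithStats(mask.astype(np.uint8))
    k=[i for i in range(1,n) if st[i,4]>15 and np.hypot(*(ce[i]-near))<r]
    i=max(k,key=lambda i:st[i,4]); return l==i,ce[i],st[i,4]
c=cam("top"); z=np.load("top0.npz"); im,d=z["im"],z["d"]; hsv=cv2.cvtColor(im,cv2.COLOR_BGR2HSV); H,S,V=cv2.split(hsv)
def rect(m,zz):
    vu=np.argwhere(m)[:,::-1]; P=onplane(c,vu,zz)[:,:2]
    r=cv2.minAreaRect((P*1000).astype(np.float32)); return np.round(r[0],1),np.round(r[1],1),round(r[2],2)
hm,hc,a=blob((H>100)&(H<125)&(S>120),(336,162),25); print("handle",hc,a,rect(hm,.089))
lm,lc,a=blob((H>8)&(H<25)&(S>60)&(V>110),(336,170),40); print("lid",lc,a,rect(lm,.059))
bm,bc,a=blob((V<75)&(S>90),(336,164),40); print("box",bc,a,rect(bm,.066))
tm,tc,a=blob((H>85)&(H<100)&(S>120),(221,204),30)
P=onplane(c,np.argwhere(tm)[:,::-1],.012)[:,:2]; 
e=cv2.minEnclosingCircle((P*1000).astype(np.float32)); print("plate",tc,a,e)
ct=max(cv2.findContours(tm.astype(np.uint8),0,1)[0],key=len)[:,0]; print("ell",cv2.fitEllipse((onplane(c,ct,.012)[:,:2]*1000).astype(np.float32)))
for p in (hc,(336,185),(336,140),tc): u,v=int(p[0]),int(p[1]); print(p,bydepth(c,[(u,v)],[d[v,u]]).round(4))
o=im.copy(); 
for m,k in((hm,(0,255,255)),(lm,(0,255,0)),(bm,(0,0,255)),(tm,(255,0,255))): o[m]=k
cv2.imwrite("pics/seg.png",cv2.resize(o[110:260,170:400],None,fx=3,fy=3,interpolation=0))
E
python3 m.py
```

```text
handle [336.5  161.75] 80 (array([649.6, -39.9]), array([14.9, 43. ]), 0.01)
lid [336.28385699 164.16847237] 1846 (array([651.3, -39.9]), array([134.2, 130.4]), 4.52)
box [337.47096774 187.67096774] 155 (array([578.6, -44.6]), array([ 12., 145.]), 3.6)
plate [220.17079208 203.74133663] 808 ((541.342041015625, 305.4893798828125), 72.99092102050781)
ell ((541.5880126953125, 305.530517578125), (142.47195434570312, 143.1263885498047), 39.42733383178711)
[336.5  161.75] [[ 0.6504 -0.0384  0.0913]]
(336, 185) [[ 0.5883 -0.039   0.0561]]
(336, 140) [[ 0.7245 -0.0398  0.0583]]
[220.17079208 203.74133663] [[0.5446 0.3082 0.0069]]
```

View pics/seg.png

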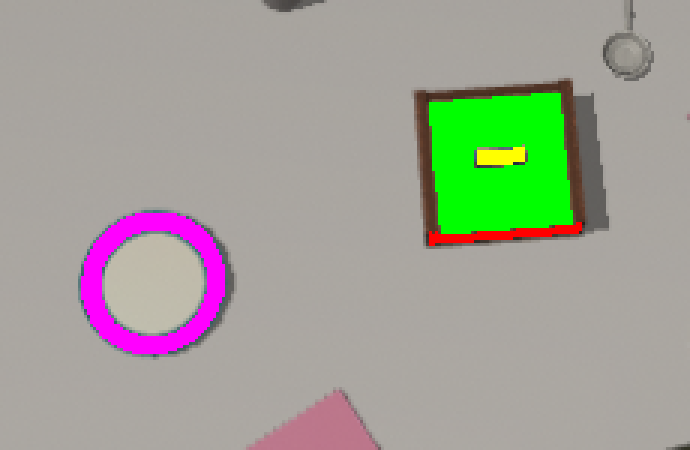

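The handle is at about (0.650,-0.040), the box yaw is about +4.5° and the plate is at about (0.541,0.305). The box front edge (red) and the teal rim are segmented cleanly. I'll set out to above the handle.

Emit:
arm_command --turn '[[0,0,0],[0,0,0],[0,0,0],[0,0,0],[0,0,0],[0,0,0],[0,0,0],[0,0,0],[0,0,0],[0,0,0],[0,0,0],[0,0,0]]' --xyz '[[0.82,-0.35,0],[0.82,-0.35,0],[0.82,-0.35,0],[0.82,-0.35,0],[0.82,-0.35,0],[0.82,-0.35,0],[0.82,-0.35,0],[0.82,-0.35,0],[0.82,-0.35,0],[0.82,-0.35,0],[0.82,-0.35,0],[0.82,-0.35,0]]' --claw '[50,50,50,50,50,50,50,50,50,50,50,50]'

```text
time_s: 1.3
position: [0.5894, -0.1047, 0.231]
tool_rot: [[0.911, 0.413, -0.001], [0.413, -0.911, 0.0], [-0.001, -0.0, -1.0]]
ft_force: [0.8, -0.7, 0.6]
grip_width: 0.05
gripper_force: 0.0
```

Emit:
arm_command --turn '[[0,0,-1],[0,0,-1],[0,0,-1],[0,0,-1],[0,0,-1],[0,0,-1],[0,0,-1],[0,0,-1],[0,0,-1],[0,0,-1],[0,0,-1],[0,0,-1]]' --xyz '[[0.4,-0.2,0],[0,0,0],[0,0,0],[0,0,0],[0,0,0],[0,0,0],[0,0,0],[0,0,0],[0,0,0],[0,0,0],[0,0,0],[0,0,0]]' --claw '[50,50,50,50,50,50,50,50,50,50,50,50]'

```text
time_s: 2.5
position: [0.6024, -0.089, 0.2309]
tool_rot: [[0.094, 0.996, -0.001], [0.996, -0.094, 0.0], [0.0, -0.001, -1.0]]
ft_force: [0.2, 0.4, -0.4]
grip_width: 0.0503
gripper_force: 0.0
```

Emit:
arm_command --turn '[[0,0,-1],[0,0,-1],[0,0,0]]' --xyz '[[0,0,0],[0,0,0],[0,0,0]]' --claw '[50,50,50]'

```text
time_s: 2.8
position: [0.6024, -0.089, 0.2309]
tool_rot: [[-0.077, 0.997, -0.001], [0.997, 0.077, 0.0], [0.0, -0.001, -1.0]]
ft_force: [0.2, 1.2, -0.5]
grip_width: 0.05
gripper_force: 0.0
```

```bash
cat > st.py <<'E'
from h import *
import sys
def to(p,yaw=None,q=False):
    "offset to world point p in tool axes, units; yaw: wanted heading of tool y (deg)"
    s=env.observe(); R=np.array(s["tool_rot"]); x=np.array(s["position"])
    yh=np.degrees(np.arctan2(R[1,1],R[0,1]))
    print("t",round(s["time_s"],2),"pos",x.round(4),"yhead",yh.round(2),"tz",R[:,2].round(3),"w",round(s["grip_width"],4),"gf",round(s["gripper_force"],2),"ft",np.round(s["ft_force"],1))
    print("units",(R.T@(np.array(p)-x)/.05).round(3), "turn z" if yaw is not None else "", None if yaw is None else round((yh-yaw)/5,3))
if __name__=="__main__":
    a=[float(v) for v in sys.argv[1:]]; to(a[:3],a[3] if len(a)>3 else None)
E
python3 st.py .65 -.04 .064 4.5
python3 - <<'E'
from h import *
c=cam("wrist"); im,d=imaging.get_image("wrist"); cv2.imwrite("pics/w1.png",im); np.savez("w1.npz",im=im,d=d,K=c[0],k1=c[1],R=c[2],t=c[3])
print((-c[2].T@c[3]).round(3),c[2][2].round(3))
E
```

```text
t 2.8 pos [ 0.6024 -0.089   0.2309] yhead 4.44 tz [-0.001  0.    -1.   ] w 0.05 gf 0.0 ft [ 0.2  1.2 -0.5]
units [0.902 1.027 3.338] turn z -0.013
[ 0.597 -0.024  0.374] [ 0.02  -0.258 -0.966]
```

View pics/w1.png

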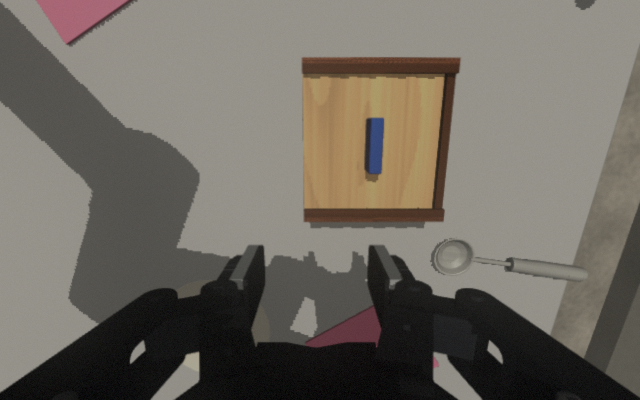

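The wrist view shows the box with its handle at about (376,146), the pads at the bottom, and the opening on the left (towards the robot). I'll measure the handle and the box heading from here.

```bash
python3 - <<'E'
from h import *
z=np.load("w1.npz"); c=(z["K"],float(z["k1"]),z["R"],z["t"]); im,d=z["im"],z["d"]
H,S,V=cv2.split(cv2.cvtColor(im,cv2.COLOR_BGR2HSV))
m=((H>100)&(H<125)&(S>120)); m[:100]=0; m[190:]=0; m[:,:340]=0; m[:,410:]=0
uv=np.argwhere(m)[:,::-1]; P=bydepth(c,uv,d[m]); top=P[:,2]>.084
r=cv2.minAreaRect((P[top,:2]*1000).astype(np.float32)); print("handle top",r,np.median(P[top,2]),top.sum())
vu=np.argwhere((H>8)&(H<25)&(S>60)&(V>110))[:,::-1]; P=bydepth(c,vu,d[vu[:,1],vu[:,0]]); k=(abs(P[:,2]-.059)<.006)&(np.hypot(P[:,0]-.65,P[:,1]+.04)<.1)
print("lid",cv2.minAreaRect((P[k,:2]*1000).astype(np.float32)),np.median(P[k,2]))
vs,us=np.mgrid[0:400,0:640]; uv=np.c_[us.ravel(),vs.ravel()]; P=bydepth(c,uv,d.ravel()); k=(abs(P[:,2]-.066)<.004)&(np.hypot(P[:,0]-.65,P[:,1]+.04)<.12)&((V<90)&(S>60)).ravel()
print("box",cv2.minAreaRect((P[k,:2]*1000).astype(np.float32)),k.sum())
E
```

```text
handle top ((627.9119873046875, -42.03295135498047), (58.661033630371094, 47.00579833984375), 4.392758369445801) 0.08893610771849897 606
lid ((651.91796875, -33.56964874267578), (134.18389892578125, 143.27528381347656), 4.3928070068359375) 0.059049309299645414
box ((657.64794921875, -40.11479949951172), (142.83096313476562, 155.17149353027344), 4.512168884277344) 3316
```

```bash
python3 - <<'E'
from h import *
z=np.load("w1.npz"); c=(z["K"],float(z["k1"]),z["R"],z["t"]); im,d=z["im"],z["d"]
H,S,V=cv2.split(cv2.cvtColor(im,cv2.COLOR_BGR2HSV))
m=((H>100)&(H<125)&(S>120)); m[:100]=0; m[190:]=0; m[:,:340]=0; m[:,410:]=0
uv=np.argwhere(m)[:,::-1]; P=onplane(c,uv,.089)
a=np.radians(4.45); Q=P[:,:2]@np.array([[np.cos(a),-np.sin(a)],[np.sin(a),np.cos(a)]])
D=bydepth(c,uv,d[m]); k=abs(D[:,2]-.089)<.003; print(k.sum())
lo,hi=np.percentile(Q[k],[2,98],axis=0); mid=(lo+hi)/2; print("extent",hi-lo,"mid world",np.array([[np.cos(a),-np.sin(a)],[np.sin(a),np.cos(a)]])@mid)
E
python3 st.py .65 -.04 .064 4.45
```

```text
603
extent [0.00967274 0.04502371] mid world [ 0.65202454 -0.0400448 ]
t 2.85 pos [ 0.6025 -0.089   0.231 ] yhead 4.29 tz [-0.001  0.    -1.   ] w 0.05 gf 0.0 ft [0.5 0.1 0.4]
units [0.905 1.023 3.339] turn z -0.032
```

Emit:
arm_command --turn '[[0,0,0],[0,0,0],[0,0,0],[0,0,0],[0,0,0],[0,0,0],[0,0,0],[0,0,0],[0,0,0],[0,0,0]]' --xyz '[[0.45,0.52,0.2],[0.455,0.52,0.2],[0,0,0.5],[0,0,0.5],[0,0,0.5],[0,0,0.5],[0,0,0.4],[0,0,0.3],[0,0,0.22],[0,0,0]]' --claw '[50,50,50,50,50,50,50,50,50,50]'

```text
time_s: 3.85
position: [0.6503, -0.0398, 0.0638]
tool_rot: [[-0.075, 0.997, -0.003], [0.997, 0.075, 0.001], [0.001, -0.003, -1.0]]
ft_force: [0.2, -0.5, 0.7]
grip_width: 0.0501
gripper_force: 0.0
```

Emit:
arm_command --turn '[[0,0,0],[0,0,0],[0,0,0],[0,0,0],[0,0,0],[0,0,0],[0,0,0]]' --xyz '[[0,0,0],[0,0,0],[0,0,0],[0,0,0],[0,0,0],[0,0,0],[0,0,0]]' --claw '[20,10,5,5,5,5,5]' --squeeze 40

```text
time_s: 4.55
position: [0.6515, -0.04, 0.0664]
tool_rot: [[-0.077, 0.997, 0.002], [0.997, 0.077, -0.0], [-0.001, 0.002, -1.0]]
ft_force: [0.2, 0.5, 6.2]
grip_width: 0.011
gripper_force: 39.9
```

```bash
python3 st.py .518 -.0504 .067 4.45
```

```text
t 4.55 pos [ 0.6515 -0.04    0.0664] yhead 4.39 tz [ 0.002 -0.    -1.   ] w 0.011 gf 39.94 ft [0.2 0.5 6.2]
units [-2.000e-03 -2.678e+00 -1.700e-02] turn z -0.011
```

Emit:
arm_command --turn '[[0,0,0],[0,0,0],[0,0,0],[0,0,0],[0,0,0],[0,0,0]]' --xyz '[[0,0,-0.04],[0,-0.05,0],[0,-0.15,0],[0,-0.2,0],[0,-0.2,0],[0,0,0]]' --claw '[5,5,5,5,5,5]'

```text
time_s: 5.15
position: [0.6196, -0.0422, 0.0671]
tool_rot: [[-0.076, 0.997, -0.002], [0.997, 0.076, 0.0], [0.001, -0.002, -1.0]]
ft_force: [0.4, -0.1, -0.7]
grip_width: 0.0113
gripper_force: 39.1
```

```bash
python3 st.py .511 -.0509 .067 4.45
```

```text
t 5.15 pos [ 0.6196 -0.0422  0.0671] yhead 4.38 tz [-0.002  0.    -1.   ] w 0.0113 gf 39.09 ft [ 0.4 -0.1 -0.7]
units [-0.008 -2.178  0.006] turn z -0.015
```

Emit:
arm_command --turn '[[0,0,0],[0,0,0],[0,0,0],[0,0,0],[0,0,0],[0,0,0],[0,0,0],[0,0,0],[0,0,0],[0,0,0],[0,0,0],[0,0,0]]' --xyz '[[0,-0.2,0],[0,-0.2,0],[0,-0.2,0],[0,-0.2,0],[0,-0.2,0],[0,-0.2,0],[0,-0.2,0],[0,-0.2,0],[0,-0.2,0],[0,-0.2,0],[0,-0.2,0],[0,0,0]]' --claw '[5,5,5,5,5,5,5,5,5,5,5,5]'

```text
time_s: 6.35
position: [0.5101, -0.0506, 0.0674]
tool_rot: [[-0.076, 0.997, -0.001], [0.997, 0.076, 0.0], [0.0, -0.001, -1.0]]
ft_force: [-0.1, 0.0, -1.4]
grip_width: 0.0113
gripper_force: 39.1
```

```bash
python3 st.py .505 -.0514 .067 4.45
python3 - <<'E'
from h import *
for n in("top","wrist"):
    im,d=imaging.get_image(n); cv2.imwrite(f"pics/{n}2.png",im); np.savez(f"{n}2.npz",im=im,d=d)
E
```

```text
t 6.35 pos [ 0.5101 -0.0506  0.0674] yhead 4.38 tz [-0.001  0.    -1.   ] w 0.0113 gf 39.13 ft [-0.1  0.  -1.4]
units [-0.008 -0.104  0.008] turn z -0.015
```

View pics/wrist2.png

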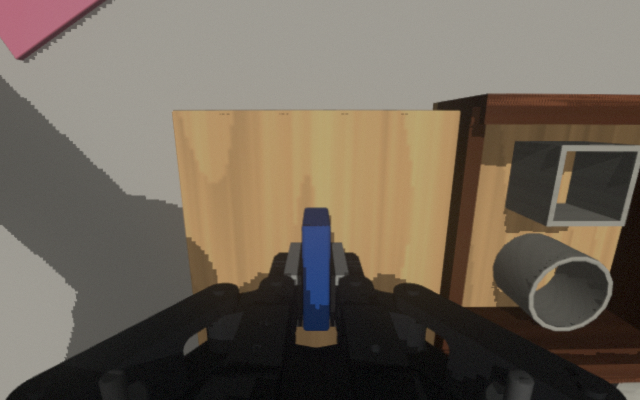

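The lid is nearly clear of the front wall. The round ring is on the box's -y side at about (555,285) and the square one on the +y side at about (575,185). I'll pull the lid a little further out and lower it.

Emit:
arm_command --turn '[[0,0,0],[0,0,0],[0,0,0],[0,0,0],[0,0,0],[0,0,0],[0,0,0],[0,0,0],[0,0,0],[0,0,0]]' --xyz '[[0,-0.2,0],[0,-0.2,0],[0,0,0],[0,0,0.2],[0,0,0.2],[0,0,0.2],[0,0,0.2],[0,0,0.15],[0,0,0.05],[0,0,0]]' --claw '[5,5,5,5,5,5,5,5,5,5]'

```text
time_s: 7.45
position: [0.4914, -0.0522, 0.0169]
tool_rot: [[-0.077, 0.997, -0.001], [0.997, 0.077, 0.0], [0.0, -0.001, -1.0]]
ft_force: [0.0, -0.3, -1.3]
grip_width: 0.0114
gripper_force: 39.2
```

```bash
python3 st.py .49 -.05 .012 4.45
```

```text
t 7.45 pos [ 0.4914 -0.0522  0.0169] yhead 4.4 tz [-0.001  0.    -1.   ] w 0.0114 gf 39.17 ft [ 0.  -0.3 -1.3]
units [ 0.045 -0.024  0.099] turn z -0.01
```

Emit:
arm_command --turn '[[0,0,0],[0,0,0],[0,0,0],[0,0,0]]' --xyz '[[0,0,0.04],[0,0,0.03],[0,0,0.02],[0,0,0]]' --claw '[5,5,5,5]'

```text
time_s: 7.85
position: [0.4914, -0.0522, 0.0129]
tool_rot: [[-0.077, 0.997, 0.0], [0.997, 0.077, -0.0], [-0.0, 0.0, -1.0]]
ft_force: [-0.2, -0.2, -0.9]
grip_width: 0.0112
gripper_force: 39.2
```

Emit:
arm_command --turn '[[0,0,0],[0,0,0],[0,0,0]]' --xyz '[[0,0,0.02],[0,0,0.01],[0,0,0]]' --claw '[5,5,5]'

```text
time_s: 8.15
position: [0.4916, -0.0522, 0.0124]
tool_rot: [[-0.077, 0.997, 0.001], [0.997, 0.077, -0.0], [-0.001, 0.001, -1.0]]
ft_force: [-2.7, 0.9, 12.0]
grip_width: 0.0112
gripper_force: 41.1
```

The lid is on the worktop. I'll release it, rise, and go to look at the ring.

Emit:
arm_command --turn '[[0,0,0],[0,0,0],[0,0,0],[0,0,0],[0,0,0],[0,0,0],[0,0,0],[0,0,0],[0,0,0],[0,0,0],[0,0,0]]' --xyz '[[0,0,0],[0,0,0],[0,0,0],[0,0,0],[0,0,0],[0,0,-0.2],[0,0,-0.6],[0,0,-0.8],[0,0,-0.9],[0,0,-0.9],[0,0,-0.6]]' --claw '[20,40,50,50,50,50,50,50,50,50,50]'

```text
time_s: 9.25
position: [0.4916, -0.0522, 0.2153]
tool_rot: [[-0.077, 0.997, 0.004], [0.997, 0.077, -0.001], [-0.002, 0.004, -1.0]]
ft_force: [1.4, 0.1, -0.2]
grip_width: 0.0501
gripper_force: 0.0
```

```bash
python3 st.py .64 -.12 .21 4.45
```

```text
t 9.25 pos [ 0.4916 -0.0522  0.2153] yhead 4.4 tz [ 0.004 -0.001 -1.   ] w 0.0501 gf 0.0 ft [ 1.4  0.1 -0.2]
units [-1.58   2.854  0.12 ] turn z -0.009
```

Emit:
arm_command --turn '[[0,0,0],[0,0,0],[0,0,0],[0,0,0],[0,0,0],[0,0,0]]' --xyz '[[-0.4,0.7,0],[-0.4,0.7,0],[-0.4,0.7,0],[-0.4,0.7,0],[0,0,0],[0,0,0]]' --claw '[70,70,70,70,70,70]'

```text
time_s: 9.85
position: [0.6371, -0.1213, 0.2111]
tool_rot: [[-0.076, 0.997, -0.001], [0.997, 0.076, 0.0], [0.0, -0.001, -1.0]]
ft_force: [-0.3, -0.5, 0.4]
grip_width: 0.0699
gripper_force: 0.0
```

```bash
python3 - <<'E'
from h import *
c=cam("wrist"); im,d=imaging.get_image("wrist"); cv2.imwrite("pics/w3.png",im); np.savez("w3.npz",im=im,d=d,K=c[0],k1=c[1],R=c[2],t=c[3])
t,dt=imaging.get_image("top"); np.savez("top3.npz",im=t,d=dt)
vs,us=np.mgrid[0:400,0:640]; uv=np.c_[us.ravel(),vs.ravel()]; P=bydepth(c,uv,d.ravel())
k=(abs(P[:,2]-.048)<.004)&(abs(P[:,0]-.656)<.05)&(abs(P[:,1]+.072)<.031); Q=(P[k,:2]*1000).astype(np.float32)
print(k.sum(),cv2.minEnclosingCircle(Q),np.percentile(Q,[1,99],axis=0))
m=np.zeros((400,640),np.uint8); m.ravel()[k]=255
o=im.copy(); o[m>0]=(0,0,255); cv2.imwrite("pics/w3s.png",o)
E
```

```text
543 ((673.5050048828125, -79.19998168945312), 38.536319732666016) [[ 638.02664307 -102.51564804]
 [ 700.26844727  -47.13820702]]
```

View pics/w3s.png

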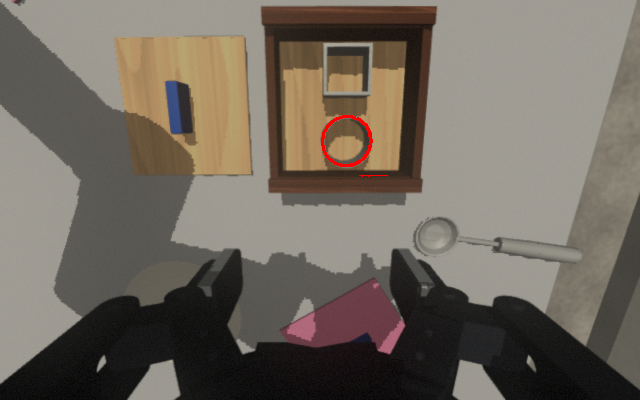

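The lid lies flat on the worktop. The round ring's rim is found at about (347,141), with a stray bit on the wall at (372,175). I'll fit the circle without that bit.

```bash
python3 - <<'E'
from h import *
z=np.load("w3.npz"); c=(z["K"],float(z["k1"]),z["R"],z["t"]); d=z["d"]
vs,us=np.mgrid[105:172,310:385]; uv=np.c_[us.ravel(),vs.ravel()]; P=bydepth(c,uv,d[105:172,310:385].ravel())
k=(abs(P[:,2]-.048)<.004)
P2=onplane(c,uv[k],.048)[:,:2]*1000; print(k.sum(),cv2.minEnclosingCircle(P2.astype(np.float32)),cv2.fitEllipse(P2.astype(np.float32)))
E
python3 st.py .655 -.072 .02 4.45
```

```text
512 ((662.1537475585938, -71.03839874267578), 24.854990005493164) ((662.0389404296875, -71.1045913696289), (46.48603820800781, 46.583763122558594), 120.15632629394531)
t 9.95 pos [ 0.6364 -0.1207  0.2119] yhead 4.41 tz [-0.  0. -1.] w 0.0697 gf 0.0 ft [-0.6  0.4  0.4]
units [0.943 0.445 3.838] turn z -0.007
```

Emit:
arm_command --turn '[[0,0,0],[0,0,0],[0,0,0],[0,0,0],[0,0,0],[0,0,0],[0,0,0],[0,0,0],[0,0,0]]' --xyz '[[0.5,0.3,0.2],[0.453,0.285,0.2],[0,0,0.6],[0,0,0.6],[0,0,0.5],[0,0,0.4],[0,0,0.2],[0,0,0],[0,0,0]]' --claw '[68,68,68,68,68,68,68,68,68]'

```text
time_s: 10.85
position: [0.6629, -0.0714, 0.0778]
tool_rot: [[-0.077, 0.997, 0.002], [0.997, 0.077, -0.0], [-0.001, 0.002, -1.0]]
ft_force: [-1.8, -0.2, 0.3]
grip_width: 0.068
gripper_force: 0.0
```

```bash
python3 st.py .662 -.071 .02 4.45
```

```text
t 10.85 pos [ 0.6629 -0.0714  0.0778] yhead 4.41 tz [ 0.002 -0.    -1.   ] w 0.068 gf 0.0 ft [-1.8 -0.2  0.3]
units [ 0.011 -0.02   1.155] turn z -0.009
```

Emit:
arm_command --turn '[[0,0,0],[0,0,0],[0,0,0],[0,0,0],[0,0,0],[0,0,0]]' --xyz '[[0,0,0.25],[0,0,0.25],[0,0,0.25],[0,0,0.2],[0,0,0.17],[0,0,0]]' --claw '[68,68,68,68,68,68]'

```text
time_s: 11.45
position: [0.662, -0.0713, 0.0187]
tool_rot: [[-0.077, 0.997, -0.002], [0.997, 0.077, 0.001], [0.001, -0.002, -1.0]]
ft_force: [-0.3, -0.6, -0.0]
grip_width: 0.0679
gripper_force: 0.0
```

Emit:
arm_command --turn '[[0,0,0],[0,0,0],[0,0,0],[0,0,0],[0,0,0]]' --xyz '[[0,0,0],[0,0,0],[0,0,0],[0,0,0],[0,0,0]]' --claw '[58,52,46,42,42]' --squeeze 25

```text
time_s: 11.95
position: [0.663, -0.0716, 0.0211]
tool_rot: [[-0.077, 0.997, 0.001], [0.997, 0.077, -0.0], [-0.001, 0.001, -1.0]]
ft_force: [0.2, -0.0, 4.2]
grip_width: 0.0484
gripper_force: 26.4
```

```bash
python3 st.py .662 -.071 .19 4.45
```

```text
t 11.95 pos [ 0.663  -0.0716  0.0211] yhead 4.4 tz [ 0.001 -0.    -1.   ] w 0.0484 gf 26.39 ft [ 0.2 -0.   4.2]
units [ 0.011 -0.016 -3.379] turn z -0.01
```

Emit:
arm_command --turn '[[0,0,0],[0,0,0],[0,0,0],[0,0,0],[0,0,0],[0,0,0],[0,0,0],[0,0,0]]' --xyz '[[0,0,-0.1],[0,0,-0.2],[0,0,-0.3],[0,0,-0.4],[0,0,-0.5],[0,0,-0.5],[0,0,-0.4],[0,0,0]]' --claw '[42,42,42,42,42,42,42,42]'

```text
time_s: 12.75
position: [0.6638, -0.0717, 0.144]
tool_rot: [[-0.077, 0.997, 0.006], [0.997, 0.077, -0.002], [-0.002, 0.006, -1.0]]
ft_force: [0.9, -0.3, -0.0]
grip_width: 0.0486
gripper_force: 26.0
```

```bash
python3 st.py .541 .3055 .141 4.45; python3 - <<'E'
from h import *
a,da=imaging.get_image("wrist"); b,db=imaging.get_image("top")
cv2.imwrite("pics/w4.png",np.hstack([cv2.resize(a,(400,250)),cv2.resize(b,(400,250))]))
E
```

```text
t 12.75 pos [ 0.6638 -0.0717  0.144 ] yhead 4.4 tz [ 0.006 -0.002 -1.   ] w 0.0486 gf 25.97 ft [ 0.9 -0.3 -0. ]
units [ 7.711 -1.869  0.032] turn z -0.009
```

View pics/w4.png

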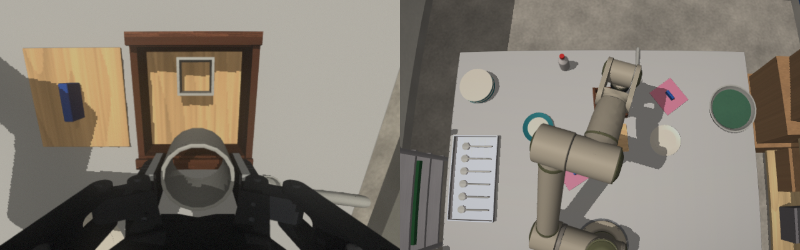

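The ring is gripped between the fingers, clear of the box. I'll carry it towards the plate and stop short to look.

Emit:
arm_command --turn '[[0,0,0],[0,0,0],[0,0,0],[0,0,0],[0,0,0],[0,0,0],[0,0,0],[0,0,0],[0,0,0],[0,0,0],[0,0,0],[0,0,0]]' --xyz '[[0.3,-0.08,0],[0.6,-0.16,0],[0.7,-0.18,0],[0.7,-0.18,0],[0.7,-0.18,0],[0.7,-0.18,0],[0.7,-0.18,0],[0.7,-0.18,0],[0.6,-0.16,0],[0.4,-0.1,0],[0.2,-0.05,0],[0,0,0]]' --claw '[42,42,42,42,42,42,42,42,42,42,42,42]'

```text
time_s: 14.05
position: [0.5562, 0.2375, 0.1396]
tool_rot: [[-0.079, 0.997, -0.001], [0.997, 0.079, -0.0], [-0.0, -0.001, -1.0]]
ft_force: [-0.7, -0.4, -0.4]
grip_width: 0.048
gripper_force: 26.0
```

```bash
python3 - <<'E'
from h import *
c=cam("wrist"); im,d=imaging.get_image("wrist"); cv2.imwrite("pics/w5.png",im)
H,S,V=cv2.split(cv2.cvtColor(im,cv2.COLOR_BGR2HSV))
vu=np.argwhere((H>80)&(H<105)&(S>100)&(V>40))[:,::-1]; P=onplane(c,vu,.012)[:,:2]*1000
k=np.hypot(P[:,0]-541,P[:,1]-305)<90; P=P[k]; h=cv2.convexHull(P.astype(np.float32))[:,0]
A=np.c_[2*h,np.ones(len(h))]
for _ in range(3):
    s=np.linalg.lstsq(A,(h**2).sum(1),rcond=None)[0]; r=np.sqrt(s[2]+s[0]**2+s[1]**2); e=np.hypot(*(h-s[:2]).T)-r
    print(len(h),s[:2],r,abs(e).max()); g=abs(e)<2.5; h=h[g]; A=A[g]
E
python3 st.py .541 .3055 .019 4.45
```

```text
62 [541.98322575 305.00189485] 73.64233365239357 0.3870669823791104
62 [541.98322575 305.00189485] 73.64233365239357 0.3870669823791104
62 [541.98322575 305.00189485] 73.64233365239357 0.3870669823791104
t 14.1 pos [0.5568 0.2365 0.1397] yhead 4.44 tz [-0.001 -0.    -1.   ] w 0.0489 gf 25.96 ft [-0.1 -0.7 -0.3]
units [ 1.401 -0.205  2.415] turn z -0.001
```

View pics/w5.png

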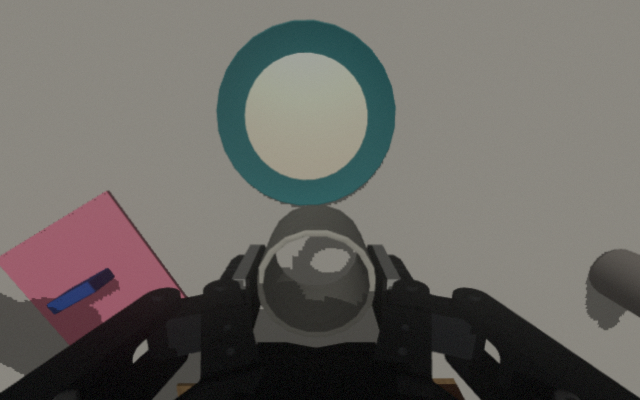

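The plate is confirmed at (0.542,0.305), seen at about (306,115), with the ring upright in the fingers. Now over the plate and down.

Emit:
arm_command --turn '[[0,0,0],[0,0,0],[0,0,0],[0,0,0],[0,0,0],[0,0,0],[0,0,0],[0,0,0],[0,0,0],[0,0,0],[0,0,0],[0,0,0]]' --xyz '[[0.3,-0.04,0],[0.5,-0.06,0],[0.4,-0.06,0],[0.19,-0.02,0],[0,0,0.3],[0,0,0.5],[0,0,0.5],[0,0,0.4],[0,0,0.3],[0,0,0.2],[0,0,0.1],[0,0,0]]' --claw '[42,42,42,42,42,42,42,42,42,42,42,42]'

```text
time_s: 15.3
position: [0.543, 0.3048, 0.0251]
tool_rot: [[-0.076, 0.997, -0.0], [0.997, 0.076, -0.0], [-0.0, -0.0, -1.0]]
ft_force: [-0.2, 0.2, 0.2]
grip_width: 0.0488
gripper_force: 26.0
```

```bash
python3 st.py .542 .305 .02 4.45
```

```text
t 15.3 pos [0.543  0.3048 0.0251] yhead 4.38 tz [-0. -0. -1.] w 0.0488 gf 25.96 ft [-0.2  0.2  0.2]
units [ 0.006 -0.02   0.101] turn z -0.014
```

Emit:
arm_command --turn '[[0,0,0],[0,0,0],[0,0,0],[0,0,0],[0,0,0]]' --xyz '[[0,0,0.03],[0,0,0.03],[0,0,0.02],[0,0,0.02],[0,0,0]]' --claw '[42,42,42,42,42]'

```text
time_s: 15.8
position: [0.5429, 0.305, 0.0203]
tool_rot: [[-0.077, 0.997, 0.0], [0.997, 0.077, -0.0], [-0.0, 0.0, -1.0]]
ft_force: [0.4, -0.0, -0.9]
grip_width: 0.0483
gripper_force: 26.0
```

Emit:
arm_command --turn '[[0,0,0],[0,0,0],[0,0,0],[0,0,0]]' --xyz '[[0,0,0.02],[0,0,0.01],[0,0,0.01],[0,0,0]]' --claw '[42,42,42,42]'

```text
time_s: 16.2
position: [0.543, 0.305, 0.02]
tool_rot: [[-0.077, 0.997, 0.001], [0.997, 0.077, 0.0], [0.0, 0.001, -1.0]]
ft_force: [-4.2, -2.6, 12.9]
grip_width: 0.0485
gripper_force: 27.5
```

Contact: the ring is seated. I'll release it gently and rise.

Emit:
arm_command --turn '[[0,0,0],[0,0,0],[0,0,0],[0,0,0],[0,0,0],[0,0,0],[0,0,0],[0,0,0],[0,0,0],[0,0,0],[0,0,0],[0,0,0]]' --xyz '[[0,0,-0.03],[0,0,0],[0,0,0],[0,0,0],[0,0,-0.1],[0,0,-0.3],[0,0,-0.5],[0,0,-0.6],[0,0,-0.6],[0,0,-0.6],[-0.8,0,0],[-0.8,0,0]]' --claw '[50,56,62,68,68,68,68,68,68,68,68,68]'

```text
time_s: 17.4
position: [0.5492, 0.225, 0.1561]
tool_rot: [[-0.079, 0.997, 0.002], [0.997, 0.079, 0.0], [0.0, 0.002, -1.0]]
ft_force: [1.6, -0.3, -1.4]
grip_width: 0.0681
gripper_force: 0.0
```

```bash
python3 - <<'E'
from h import *
c=cam("wrist"); im,d=imaging.get_image("wrist"); cv2.imwrite("pics/w6.png",im)
vs,us=np.mgrid[0:400,0:640]; P=bydepth(c,np.c_[us.ravel(),vs.ravel()],d.ravel())
k=(P[:,2]>.04)&(P[:,2]<.052)&(np.hypot(P[:,0]-.542,P[:,1]-.305)<.04); print(k.sum(),cv2.minEnclosingCircle((P[k,:2]*1000).astype(np.float32)),np.percentile(P[k,2],[5,50,95]))
s=env.observe(); print(s["position"],s["time_s"])
E
```

```text
889 ((542.4195556640625, 304.82269287109375), 24.81723403930664) [0.04190563 0.04676642 0.04806499]
[0.54978629 0.21931044 0.15552166] 17.45
```

View pics/w6.png

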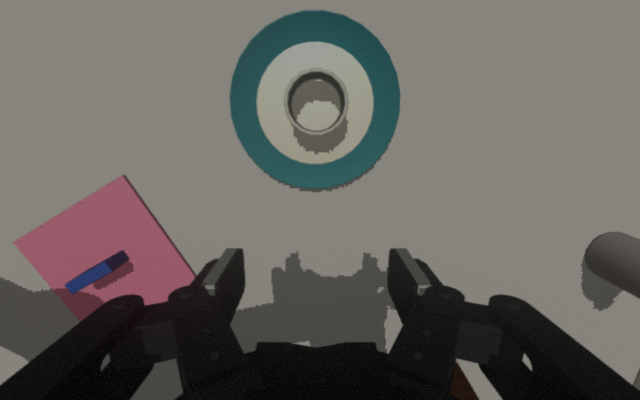

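The ring stands upright in the middle of the teal-rimmed plate, at about (317,102), with its rim at z 0.047. The gripper is clear, so I'm handing in.

```bash
python3 -c "
from rig import env
print(env.close_job())"
```

```text
the job is handed in; nothing more can be done
None
```

The lid is slid out and lying flat on the worktop, and the round ring stands upright in the middle of the teal-rimmed plate; both are released and the job was handed in at about 17.5 s (no verdict was returned).

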